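# Load the tongued blank into the leaf fixture and clamp it

### The job

Draw the aluminium blank with the blue tongue out of the rack and slide it, blue tongue first, into the tunnel of the leaf fixture until its shoulder is fully home. Then swing the fixture's hinged leaf over it, easing it down rather than slamming it, until it is fully shut. Leave the plain blanks in the rack and the tools, bottle and tin on the bench where they are.

Things in the scene. Friction and masses are not known exactly. Their poses are not given: they have to be found in the camera images.
- blank: the workpiece, about 0.45 kg: bare aluminium block 110 long (x) x 46 wide (y) x 30 high (z) mm, with a blue tongue 65 long x 30 wide x 14 high mm that continues the underside out of its +x end (tongue from x = 55 to 120 mm, z = 0 to 14 mm). Origin: centre of the underside of the 110 mm block. At the start the block lies inside one of the rack's bays, right way up, and only the tongue sticks out
- tongue (a point): centre of the blue tongue: 87.5 mm along +x and 7 mm up from the blank's origin; x axis along the tongue, towards its tip
- shoulder (a point): point on the blank's underside where block and tongue meet: 55 mm along +x from the blank's origin; same axes as the blank
- rack: fixed green sheet rack, 130 deep (x) x 180 wide (y) x 41 high mm, with three bays side by side, 52 mm wide and 36 mm high inside, 58 mm apart, closed at the top and at the back and open at the -x face (at x = -65 mm); it has no floor, the blanks lie on the bench. Origin: centre of the underside
- fixture: fixed leaf fixture: dark steel base plate 210 long (x) x 130 wide (y) mm, top at z = 15 mm; at its +x end a grey block 96 mm wide, x = 20 to 95 mm, top at z = 43 mm, with a tunnel along x, 36 mm wide and 20 mm high above the base plate, its mouth flared to 54 mm. A hinged leaf stands up at the front of the block's roof. Origin: centre of the underside; x points into the tunnel
- home (a point): the middle of the tunnel's mouth, at base-plate height: x = 20, y = 0, z = 15 mm in the fixture. The blank is home when its shoulder point is here, axes aligned, the tongue in the tunnel and the block lying on the base plate against the grey block
- hinge (a point): hinge axis of the leaf (along the fixture's y): x = 28, y = 0, z = 52 mm in the fixture; axes as the fixture
- leaf (a joint): leaf angle (rad): 0 = shut (level, pointing to the fixture's -x, over the blank), 1.57 = upright, 2.0 = end of travel, leaning back. Stiff hinge (0.3 N m): stays where left; about 4 N at its end moves it. Plate 60 wide x 8 thick, 130 mm long from the hinge; upper face 2.5 mm above the axis when shut. At its end a 22 mm lip drops behind the blank: it shuts only if that is within 5 mm of home
- leaf_tab (a point): top centre of the red tab at the leaf's free end (34 long x 40 wide x 12 thick mm), 147 mm from the hinge and 6.5 mm above its axis when shut; x points from the tab to the hinge, z out of the leaf's upper face
- plain0: bystander: plain dark steel block 100 x 46 x 30 mm in a rack bay. Origin: centre of the underside
- plain1: bystander: the same, in another bay
- oil: bystander: yellow bottle with red cap, 60 diameter x 160 mm, upright. Origin: centre of the underside
- tin: bystander: red tin, 64 diameter x 90 mm, upright. Origin: centre of the underside
- hammer: bystander: hammer lying on the bench
- wrench: bystander: wrench lying on the bench
- driver: bystander: screwdriver lying on the bench
There are look-alikes about, which are no part of the job. What is meant by the blank is not black, and is the smaller of those in its own colour.

How it is judged (in metres and radians):
On the way:
1. the blank lies in the fixture, tongue in the tunnel, shoulder within 6 mm of home, while the leaf is still open (x of shoulder in the frame of home between -0.006 and 0.004 m and y of shoulder in the frame of home between -0.006 and 0.006 m and z of shoulder in the frame of home below 0.004 m and x of tongue in the frame of home above 0.02 m and angle between blank's own z axis and vertical below 0.06 rad and value of joint leaf above 0.8 rad), for 0.2 s.
At the end, for the whole second after the job is handed in: the blank lies level (within 0.06 rad) on the fixture's base plate, tongue in the tunnel, shoulder within 5 mm of home along the tunnel, within 6 mm sideways and 4 mm in height, at rest, with the leaf shut over it (joint below 0.05 rad) (x of shoulder in the frame of home between -0.005 and 0.004 m and y of shoulder in the frame of home between -0.006 and 0.006 m and z of shoulder in the frame of home below 0.004 m and x of tongue in the frame of home above 0.02 m and angle between blank's own z axis and vertical below 0.06 rad and value of joint leaf below 0.05 rad and linear speed of blank below 0.02 m/s); the robot touches nothing.
It fails at once if the leaf is slammed (it closes faster than 4 rad/s) (velocity of joint leaf below -4 rad/s).
It fails at once if a plain blank is shifted by more than 25 mm (distance of any of plain0, plain1 from where it was at the start of the episode above 0.025 m).
It fails at once if the bottle or the tin is shifted by more than 30 mm or tipped (distance of any of oil, tin from where it was at the start of the episode above 0.03 m or angle between any of oil, tin's own z axis and vertical above 0.4 rad).
It fails at once if a tool lying on the bench is shifted by more than 30 mm (distance of any of hammer, wrench, driver from where it was at the start of the episode above 0.03 m).
It also fails if it takes over 67 s, if anything falls off the work surface, if the arm or the gripper's body presses on something with over 40 N, if the wrist force passes 120 N, or if a joint passes its speed limit or range.

### The arm

A 6-joint arm with a two-finger parallel gripper is mounted at the origin on the work surface. World frame = base frame: x ahead of the robot, y to its left, z up, the work surface at z = 0. Lengths are in m, angles in degrees, forces in N, time in s.
With the tool pointing down it reaches from about 0.375 to 0.9 m from the base axis. Payload 3.1 kg.
Tool frame: the origin (TCP) lies on the centre line of the jaws, within the pads' length; the fingertips stand 19 mm ahead of it and the grasp point (between the pads) is the TCP (tips_ahead is the distance from the TCP to the fingertips, in m); z points along the fingers, y is the line along which they close (so a half turn about z gives the same grasp; the last joint's range is limited). The gripper opens to 87 mm and grips with 3 to 60 N. Pads are 19 mm wide; open, the fingers measure 117 mm over their backs; the gripper's body (75 mm by 190 mm) begins 51 mm behind the grasp point.
Start: joints at [-10.227, 30.224, 82.088, -0, 67.689, -10.227], TCP at [0.625, 0, 0.242] pointing down, gripper open.
Joint ranges: [-176.69, 176.69], [-43.24, 126.21], [12.49, 139.97], [-82, 262], [0, 151.66], [-163.58, 163.58]. Speed limits (degrees/s): [159.86, 159.86, 180, 180, 180, 180].

### API

Orientations are given as a 3x3 rotation matrix whose columns are the frame's x, y, z axes.
In Python, from rig import read_state, capture, hand_in, trace, landmark_of, tips_ahead gives the robot as it stands.
- The arm moves only by the shell command python3 -m jog 'ROWS'. ROWS is JSON, a list of rows, each an object of numbers: "tx", "ty", "tz": the shift along the tool's x, y, z in cm; "roll": the turn about the tool's z in rad; "jaw": the opening, from 0 (shut) to 1 (fully open). A call has 1 to 8 rows; each row shifts and turns the commanded pose from where the row before left it, along the tool's axes as they then stand; what a row does not reach is not made up. A row lasts 1/10 s, in which the tool goes at most 50 mm and 8.59 degrees, less where a joint would pass 70% of its speed; a pose out of reach is approached as far as the arm can. A call with a gripper value outside its range is refused whole. The fingers move at their own pace and stop on an object; the grip force is fixed at half the most. Time passes only in rows, so rows that do not move let the fingers close. It gives the time, the measured TCP pose, the force, the opening and the grip force at its end, in the units of the state.
- read_state(): the state, without advancing time (a new reading comes with each control period).
- capture(name): name is "scene" or "side" or "wrist"; returns a dict with "img" (400x640x3 uint8, red, green, blue), "vertical_fov" (degrees; the focal length in pixels is half the picture's height over the tangent of half this angle, whatever the lens; pixels are square), "cx", "cy" (the principal point, pixels), "k1" (the pictures are not rectified: a ray, as slopes to the right and down, at radius r is drawn at 1 + k1 r^2 times it, then the intrinsics apply), "cam_to_world" (4x4, takes a point from camera to world coordinates); the wrist camera has in their place "tool_from_camera" (4x4, takes a point from camera to tool coordinates, whose origin is the TCP and whose axes are the flange's). Camera axes: x right, y up, looking along -z (the intrinsics and any distortion apply to the point x, -y, -z); pixel columns grow to the right and rows downward; lengths in m; the calibration is good to about 2 mm. A picture is of the moment at which its call begins: read the wrist's pose just before it. There is no depth.
- hand_in(): hands the job in; it is judged then, once.
Trained networks look in the newest picture that a camera, given by its name, has taken for a name from the list of things; names that differ only in an ending like _2 or _b are one class to them, and where a whole thing is asked for, a point or a joint stands for the part that bears it (a point fixed in the world has none). Each returns a list of dicts, best first, with "p" (0 to 1); they miss things now and then, are a little off and sometimes report something else, mostly with a low value. They report only what shows in the picture. A call takes as long as a camera call. They do not tell look-alikes from the thing itself.
- trace(camera, thing): "pixels" (400x640 bool, what is visible of it) and "bbox" ([left, top, width, height] in pixels, round what is visible of it).
- landmark_of(camera, thing): "point" ([row, column] in pixels: a listed point, or the origin of a listed thing).
The state is a dict: "time_s": time; "joint_positions": joint angles; "qvel": joint speeds; "tau": joint torques, N m; "position": TCP position; "tcp_rot": TCP orientation; "force": force on the tool from outside, world axes, zero at the start; "moment": the same for the moment, N m; "opening": opening from 0.0 (shut) to 1.0 (fully open); "grasp_force": force on a finger pad.
Only numpy, scipy, OpenCV 4.12 (cv2) and the standard library are available. Lean on these libraries where they do the work, as an engineer would, in place of code of your own. Each camera call takes 0.05 s, during which the arm holds its last target. There are 200 camera calls.

## Working session

There is one attempt and no reset: what is moved stays moved. The work goes in short steps, Python scripts to look and compute and a shell command to move; the robot and the scene stay as the last step left them, time stands still between calls to the robot, and variables do not carry over. Pictures are saved under pics/ and viewed, at most 14 in all, crops included, and the job is handed in when it is done.

```bash
mkdir -p pics; ls; cat > h.py <<'E'
import numpy as np, cv2
from rig import *
def K(c):
    f=200/np.tan(np.radians(c["vertical_fov"])/2); return f
def ray(c,rc,T=None):
    f=K(c); u=np.array([(rc[1]-c["cx"])/f,(rc[0]-c["cy"])/f]); s=u.copy()
    for _ in range(20): s=u/(1+c["k1"]*(s@s))
    T=c["cam_to_world"] if T is None else T
    T=np.array(T); d=T[:3,:3]@np.array([s[0],-s[1],-1]); return T[:3,3],d/np.linalg.norm(d)
def proj(c,p,T=None):
    T=np.array(c["cam_to_world"] if T is None else T); q=T[:3,:3].T@(np.array(p)-T[:3,3]); s=np.array([q[0],-q[1]])/-q[2]
    s=s*(1+c["k1"]*(s@s)); return np.array([s[1]*K(c)+c["cy"],s[0]*K(c)+c["cx"]])
def atz(r,z): o,d=r; return o+d*(z-o[2])/d[2]
def tri(rs):
    A=0;b=0
    for o,d in rs:
        P=np.eye(3)-np.outer(d,d);A=A+P;b=b+P@o
    x=np.linalg.solve(A,b); return x,[round(np.linalg.norm((np.eye(3)-np.outer(d,d))@(x-o))*1000,1) for o,d in rs]
def wristT(c):
    s=read_state();T=np.eye(4);T[:3,:3]=s["tcp_rot"];T[:3,3]=s["position"];return T@np.array(c["tool_from_camera"])
def save(n,im): cv2.imwrite(f"pics/{n}.png",im[...,::-1])
E
python3 - <<'E'
from h import *
C={}
for n in ["scene","side","wrist"]:
    if n=="wrist": s=read_state()
    c=capture(n);C[n]=c
    if n=="wrist": c["cam_to_world"]=wristT(c)
    save(n+"0",c["img"])
    print(n,np.round(c["cam_to_world"],3).tolist(),c["vertical_fov"],c["k1"])
    for t in ["tongue","shoulder","home","hinge","leaf_tab","rack","fixture","blank","plain0","oil","tin"]:
        for r in landmark_of(n,t)[:3]: print("  ",t,np.round(r["point"],1),round(r["p"],2), np.round(atz(ray(c,r["point"]),0.01),3))
save("all0",np.vstack([C["scene"]["img"],C["side"]["img"]])[:, :])
E
```

```text
pics
scene [[0.357, -0.711, 0.607, 1.209], [0.934, 0.283, -0.218, -0.119], [-0.016, 0.644, 0.764, 0.913], [0.0, 0.0, 0.0, 1.0]] 55.52997071091319 -0.09105234990603647
   tongue [174.  290.3] 0.69 [0.385 0.052 0.01 ]
   tongue [213.7 351.8] 0.65 [0.605 0.173 0.01 ]
   shoulder [178.2 282.7] 0.89 [0.394 0.024 0.01 ]
   shoulder [210.8 365.4] 0.72 [0.61  0.215 0.01 ]
   shoulder [136.3 406. ] 0.71 [0.364 0.486 0.01 ]
   home [248.5 217.7] 0.94 [ 0.579 -0.222  0.01 ]
   hinge [243.4 212.4] 0.73 [ 0.557 -0.233  0.01 ]
   leaf_tab [213.3 172.1] 0.88 [ 0.405 -0.331  0.01 ]
   rack [196.4 384.7] 0.77 [0.582 0.293 0.01 ]
   fixture [251.  226.6] 0.7 [ 0.596 -0.2    0.01 ]
   blank [127.2 394.5] 0.69 [0.305 0.471 0.01 ]
   blank [188.7 265. ] 0.62 [ 0.416 -0.041  0.01 ]
   blank [173.5 433.6] 0.5 [0.555 0.483 0.01 ]
   plain0 [188.4 212.3] 0.72 [ 0.352 -0.197  0.01 ]
   oil [298.5 247.9] 0.57 [ 0.755 -0.177  0.01 ]
   tin [172.7 431.1] 0.9 [0.549 0.477 0.01 ]
side [[0.838, 0.381, -0.39, 0.083], [-0.545, 0.556, -0.628, -0.577], [-0.022, 0.739, 0.674, 0.781], [0.0, 0.0, 0.0, 1.0]] 51.95909760667
[... 923 characters left out ...]
1 ]
   plain0 [174.  302.1] 0.66 [0.552 0.275 0.01 ]
   oil [239.8 460.6] 0.57 [ 0.743 -0.178  0.01 ]
   tin [149.4 264.7] 0.65 [0.518 0.455 0.01 ]
wrist [[1.0, 0.0, -0.0, 0.625], [-0.0, 0.961, 0.278, 0.076], [0.001, -0.278, 0.961, 0.386], [0.0, 0.0, 0.0, 1.0]] 68.17461947191786 -0.02239442783518387
   tongue [ 11.5 297.7] 0.93 [0.6   0.181 0.01 ]
   tongue [130.2 128.3] 0.58 [0.384 0.05  0.01 ]
   shoulder [156.2 141.5] 0.61 [0.396 0.017 0.01 ]
   home [315.7 297.6] 0.59 [ 0.592 -0.225  0.01 ]
   fixture [300.2 298.6] 0.78 [ 0.594 -0.198  0.01 ]
   blank [190.9 154.8] 0.78 [ 0.406 -0.029  0.01 ]
   oil [285.  400.3] 0.95 [ 0.743 -0.172  0.01 ]
   tin [286.1 402.3] 0.2 [ 0.746 -0.174  0.01 ]
```

View pics/scene0.png

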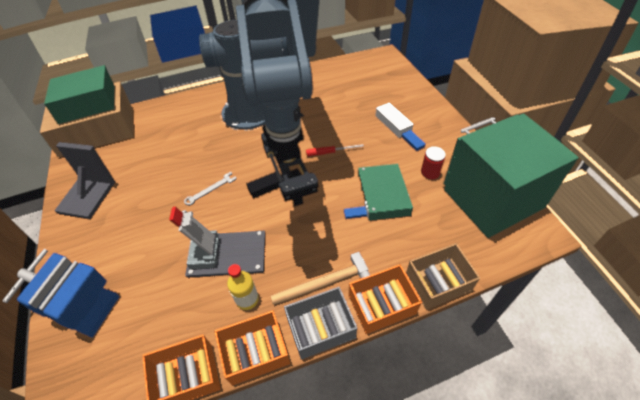

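View pics/side0.png

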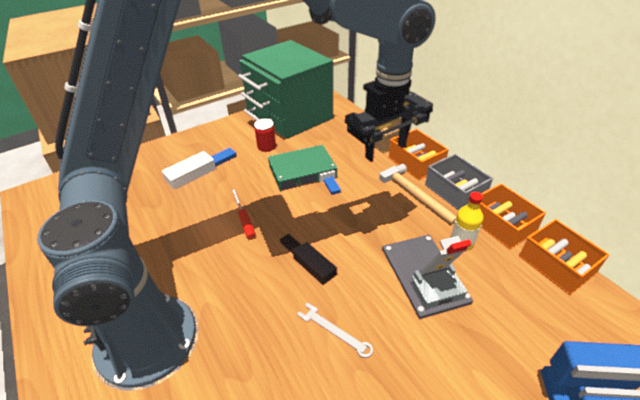

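View pics/wrist0.png

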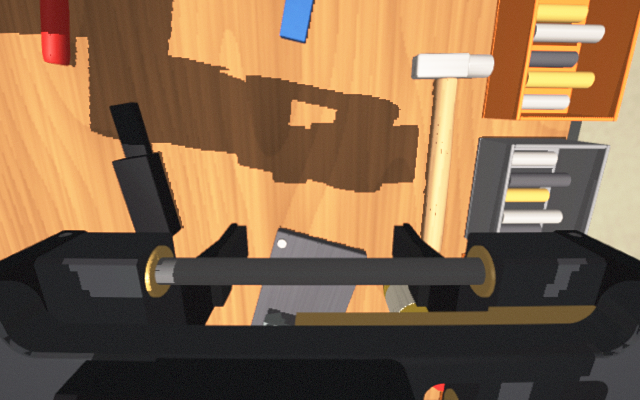

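The scene view shows the target blank's tongue at (355,212), sticking out of the rack at (385,190). The larger look-alike is at (400,125) and the black one at (262,187). The fixture is at (225,253), with the leaf upright and its tab at (177,215). The bottle at (240,288) stands close to the fixture. In the wrist view the tongue is at the top edge, (297,12).

```bash
python3 -c "
from h import *
s=read_state();print(np.round(s['tcp_rot'],3),s['opening'],s['time_s'],s['force'])"
```

```text
[[ 0.  1.  0.]
 [ 1. -0.  0.]
 [ 0.  0. -1.]] 1.0015226044871695 1.8 [ 0.4995983  -0.82295319  0.32921386]
```

```bash
python3 -m jog '[{"tz":-5},{"tz":-4,"tx":-2},{"tx":-5},{"tx":-5},{"tx":-5},{"tx":-3},{"tx":0},{"tx":0}]'
python3 - <<'E'
from h import *
c=capture("wrist");T=wristT(c);save("wf1",c["img"])
for t in ["home","hinge","leaf_tab","fixture","oil"]:
    for r in landmark_of("wrist",t)[:2]: print(t,np.round(r["point"],1),round(r["p"],2), np.round(atz(ray(c,r["point"],T),0.015),3))
E
python3 -m jog '[{"tx":-5},{"tx":-5},{"tx":-2},{"tx":0},{"tx":0}]'
python3 - <<'E'
from h import *
c=capture("wrist");T=wristT(c);save("wf2",c["img"])
for t in ["home","hinge","leaf_tab","fixture","oil"]:
    for r in landmark_of("wrist",t)[:2]: print(t,np.round(r["point"],1),round(r["p"],2), np.round(atz(ray(c,r["point"],T),0.015),3))
save("wf",np.hstack([cv2.resize(cv2.imread(f"pics/wf{i}.png"),(400,250))[...,::-1] for i in (1,2)]))
np.set_printoptions(precision=4,suppress=True);print(read_state()["position"],T)
E
```

```text
home [317.5 299.1] 0.68 [ 0.594 -0.225  0.015]
fixture [299.6 299.8] 0.83 [ 0.596 -0.193  0.015]
oil [283.3 402.8] 0.82 [ 0.745 -0.166  0.015]
home [317.3 297.6] 0.91 [ 0.592 -0.224  0.015]
leaf_tab [318.3 297.6] 0.59 [ 0.592 -0.226  0.015]
fixture [297.7 301.9] 0.9 [ 0.599 -0.19   0.015]
oil [286.9 400.4] 0.88 [ 0.742 -0.172  0.015]
[0.625  0.     0.2415] [[ 1.      0.0005 -0.0004  0.6251]
 [-0.0003  0.9607  0.2775  0.0759]
 [ 0.0005 -0.2775  0.9607  0.3858]
 [ 0.      0.      0.      1.    ]]$[0]: bad value
$[0]: bad value
```

View pics/wf2.png

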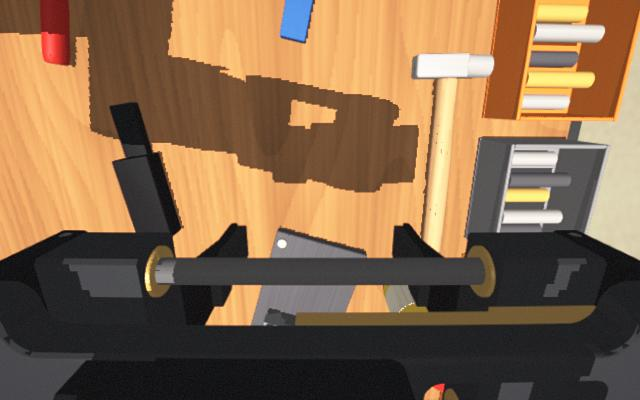

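The arm did not move, so this is the same view as before. The rows probably need every key.

```bash
cat > f.py <<'E'
import sys
from h import *
n=sys.argv[1]
c=capture("wrist");T=wristT(c);save(n,c["img"])
np.set_printoptions(precision=4,suppress=True);print(read_state()["position"],read_state()["time_s"])
for t in sys.argv[2:]:
    for r in landmark_of("wrist",t)[:2]: print(t,np.round(r["point"],1),round(r["p"],2), np.round(atz(ray(c,r["point"],T),0.015),3))
np.save(f"{n}.npy",T)
E
python3 -m jog '[{"tx":0,"ty":0,"tz":-5,"roll":0,"jaw":1},{"tx":-2,"ty":0,"tz":-4,"roll":0,"jaw":1},{"tx":-5,"ty":0,"tz":0,"roll":0,"jaw":1},{"tx":-5,"ty":0,"tz":0,"roll":0,"jaw":1},{"tx":-5,"ty":0,"tz":0,"roll":0,"jaw":1},{"tx":-3,"ty":0,"tz":0,"roll":0,"jaw":1},{"tx":0,"ty":0,"tz":0,"roll":0,"jaw":1},{"tx":0,"ty":0,"tz":0,"roll":0,"jaw":1}]' && python3 f.py wf1 home hinge leaf_tab fixture oil &&
python3 -m jog '[{"tx":-5,"ty":0,"tz":0,"roll":0,"jaw":1},{"tx":-5,"ty":0,"tz":0,"roll":0,"jaw":1},{"tx":-2,"ty":0,"tz":0,"roll":0,"jaw":1},{"tx":0,"ty":0,"tz":0,"roll":0,"jaw":1},{"tx":0,"ty":0,"tz":0,"roll":0,"jaw":1}]' && python3 f.py wf2 home hinge leaf_tab fixture oil
python3 -c "
from h import *
save('wf',np.hstack([cv2.imread(f'pics/wf{i}.png')[:, 160:560,::-1] for i in (1,2)]))"
```

```text
time_s: 3.2
position: [0.6247, -0.2004, 0.3312]
tcp_rot: [[0.002, 1.0, -0.001], [1.0, -0.002, 0.001], [0.001, -0.001, -1.0]]
force: [-0.8, 0.1, -0.2]
opening: 0.999
grasp_force: 0.0
[ 0.6248 -0.1993  0.3314] 3.25
home [170.5 302.7] 0.79 [ 0.598 -0.219  0.015]
hinge [184.  296.7] 0.74 [ 0.588 -0.241  0.015]
leaf_tab [262.9 273.4] 0.88 [ 0.544 -0.383  0.015]
fixture [156.4 302.5] 0.65 [ 0.598 -0.196  0.015]
oil [145.5 398.5] 0.74 [ 0.747 -0.179  0.015]
time_s: 4.0
position: [0.6249, -0.319, 0.3312]
tcp_rot: [[-0.0, 1.0, -0.001], [1.0, 0.0, 0.002], [0.002, -0.001, -1.0]]
force: [0.1, 0.1, 0.9]
opening: 1.0
grasp_force: 0.0
[ 0.6251 -0.3183  0.3314] 4.05
home [ 92.7 297.2] 0.55 [ 0.592 -0.22   0.015]
hinge [ 99.7 293.8] 0.58 [ 0.586 -0.23   0.015]
leaf_tab [154.7 268.7] 0.58 [ 0.545 -0.312  0.015]
fixture [ 82.1 302.7] 0.71 [ 0.6   -0.205  0.015]
oil [ 65.5 401.7] 0.85 [ 0.744 -0.182  0.015]
```

View pics/wf.png

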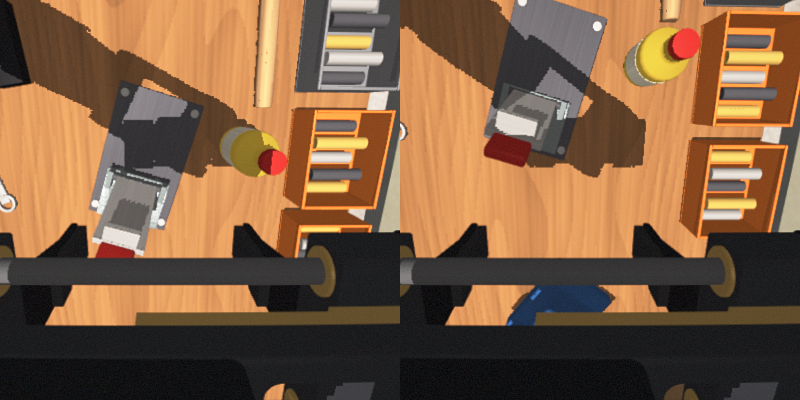

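The left half is wf1 and the right half wf2, both cropped from column 160. In full-image pixels, the wf1 plate corners are at about (282,80) and (364,104). In wf2 they are at about (367,18), (323,160) and (245,135). The leaf leans back towards the +x end, with its tab at (275,255) in wf1, and the tunnel mouth faces +y.

```bash
python3 - <<'E'
from h import *
from scipy.optimize import least_squares
np.set_printoptions(precision=4,suppress=True)
c=capture("wrist") # intrinsics
obs=[]
for n,pts in {"wf1":{(-105,65):(282,80),(-105,-65):(364,104)},"wf2":{(-105,-65):(367,18),(105,-65):(323,160),(105,65):(245,135)}}.items():
    g=cv2.cvtColor(cv2.imread(f"pics/{n}.png"),cv2.COLOR_BGR2GRAY);T=np.load(n+".npy")
    for m,p in pts.items():
        q=cv2.cornerSubPix(g,np.float32([[p]]),(5,5),(-1,-1),(3,50,.01))[0,0]
        w=atz(ray(c,q[::-1],T),.015); obs.append((m,w)); print(n,m,p,q,w)
best=None
for flip in (1,-1):
    def res(v):
        r=[]
        for m,w in obs:
            x,y=m[0]/1e3,flip*m[1]/1e3
            r+=[v[0]+np.cos(v[2])*x-np.sin(v[2])*y-w[0],v[1]+np.sin(v[2])*x+np.cos(v[2])*y-w[1]]
        return np.array(r)
    s=least_squares(res,[.6,-.2,-1.8],loss="soft_l1",f_scale=.002); print(flip,s.x,np.degrees(s.x[2]),res(s.x)*1000,s.cost)
# triangulate
S={n:None for n in("scene","side")}
W={"home":[(170.5,302.7),(92.7,297.2)],"hinge":[(184,296.7),(99.7,293.8)],"leaf_tab":[(262.9,273.4),(154.7,268.7)]}
O={"home":[(248.5,217.7),(276.2,430.3)],"hinge":[(243.4,212.4),(268.7,436.4)],"leaf_tab":[(213.3,172.1),(247.8,460.3)]}
cs=[capture("scene"),capture("side")]
for t in W:
    a=[ray(c,W[t][i],np.load(f"wf{i+1}.npy")) for i in(0,1)]; b=[ray(cs[i],O[t][i]) for i in(0,1)]
    print(t,tri(a),tri(b),tri(a+b))
E
```

```text
wf1 (-105, 65) (282, 80) [280.0157  79.0774] [ 0.5667 -0.0822  0.015 ]
wf1 (-105, -65) (364, 104) [364.1908 106.2855] [ 0.6915 -0.1206  0.015 ]
wf2 (-105, -65) (367, 18) [367.3459  20.6815] [ 0.6916 -0.1238  0.015 ]
wf2 (105, -65) (323, 160) [323. 160.] [ 0.6303 -0.3208  0.015 ]
wf2 (105, 65) (245, 135) [249.7108 138.1312] [ 0.5171 -0.2867  0.015 ]
1 [ 0.7214 -0.2375 -1.8549] -106.27851034527586 [246.5578 -72.7387  -3.0439   2.1507  -3.1592   5.34    -0.6738   0.7002
 237.3145 -69.7541] 0.0012533751978423538
-1 [ 0.5997 -0.2031 -1.8574] -106.42177264699487 [ 0.2932 -1.8737  0.1767 -0.176   0.0614  3.0133  2.043  -1.4786 -9.454
  1.2587] 2.353518870786232e-05
home (array([ 0.5945, -0.2198,  0.0106]), [np.float64(3.1), np.float64(3.1)]) (array([ 0.5903, -0.2224,  0.0241]), [np.float64(2.4), np.float64(2.4)]) (array([ 0.5933, -0.2203,  0.0226]), [np.float64(5.8), np.float64(1.1), np.float64(4.3), np.float64(3.4)])
hinge (array([ 0.5902, -0.2311,  0.053 ]), [np.float64(0.6), np.float64(0.6)]) (array([ 0.5931, -0.2298,  0.0577]), [np.float64(3.2), np.float64(3.2)]) (array([ 0.5916, -0.2303,  0.0577]), [np.float64(0.6), np.float64(1.8), np.float64(3.4), np.float64(3.6)])
leaf_tab (array([ 0.5744, -0.2866,  0.1858]), [np.float64(0.4), np.float64(0.4)]) (array([ 0.5696, -0.2877,  0.1946]), [np.float64(0.1), np.float64(0.1)]) (array([ 0.5734, -0.2857,  0.1925]), [np.float64(3.0), np.float64(2.6), np.float64(4.6), np.float64(1.6)])
```

```bash
python3 -m jog '[{"tx":5,"ty":0,"tz":0,"roll":0,"jaw":1},{"tx":5,"ty":0,"tz":0,"roll":0,"jaw":1},{"tx":5,"ty":0,"tz":0,"roll":0,"jaw":1},{"tx":5,"ty":0,"tz":0,"roll":0,"jaw":1},{"tx":5,"ty":0,"tz":0,"roll":0,"jaw":1},{"tx":5,"ty":-1,"tz":2,"roll":0,"jaw":1},{"tx":5,"ty":-1,"tz":3,"roll":0,"jaw":1},{"tx":0,"ty":0,"tz":0,"roll":0,"jaw":1}]' && python3 f.py wr1 tongue shoulder rack &&
python3 -m jog '[{"tx":5,"ty":0,"tz":0,"roll":0,"jaw":1},{"tx":4,"ty":0,"tz":2,"roll":0,"jaw":1},{"tx":0,"ty":0,"tz":0,"roll":0,"jaw":1},{"tx":0,"ty":0,"tz":0,"roll":0,"jaw":1}]' && python3 f.py wr2 tongue shoulder rack
python3 -c "
from h import *
save('wr',np.hstack([cv2.imread(f'pics/wr{i}.png')[:, 160:560,::-1] for i in (1,2)]))"
```

```text
time_s: 5.25
position: [0.6031, 0.0239, 0.2847]
tcp_rot: [[-0.006, 1.0, -0.009], [1.0, 0.006, 0.004], [0.004, -0.009, -1.0]]
force: [-0.2, 0.6, -0.4]
opening: 1.003
grasp_force: 0.0
[0.6054 0.021  0.2863] 5.3
tongue [ 45.4 319.9] 0.89 [0.604 0.175 0.015]
tongue [140.4 170.6] 0.79 [0.395 0.053 0.015]
shoulder [ 14.7 323. ] 0.86 [0.608 0.21  0.015]
shoulder [168.5 175. ] 0.56 [0.396 0.013 0.015]
rack [175.5 438. ] 0.66 [0.775 0.004 0.015]
time_s: 5.85
position: [0.6082, 0.1071, 0.2682]
tcp_rot: [[0.0, 1.0, 0.001], [1.0, -0.0, -0.001], [-0.001, 0.001, -1.0]]
force: [1.1, 0.7, 0.4]
opening: 0.998
grasp_force: 0.0
[0.6085 0.1064 0.2686] 5.9
tongue [200.6 166.3] 0.8 [0.391 0.057 0.015]
tongue [108.5 311.5] 0.6 [0.599 0.181 0.015]
shoulder [ 79.4 316.8] 0.78 [0.606 0.217 0.015]
shoulder [225.5 175.4] 0.76 [0.399 0.019 0.015]
rack [ 17.4 283. ] 0.57 [0.565 0.287 0.015]
```

View pics/wr.png

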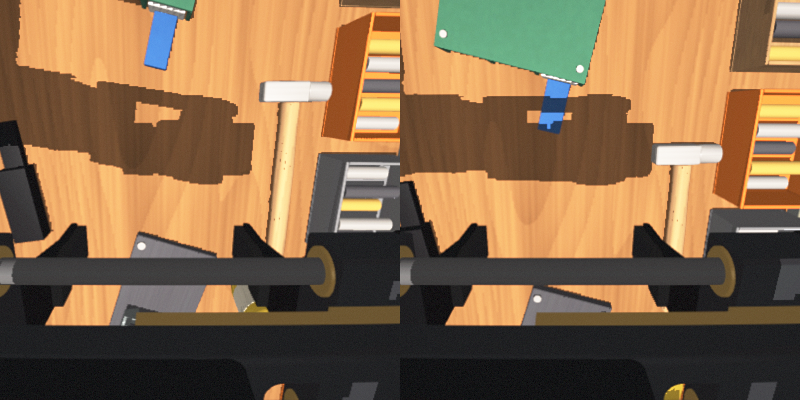

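Left is wr1 and right is wr2. In wr2 the blue tongue runs from about (317,80) to (310,132) in full-image columns, pointing down the image and slightly left. The hammer head is at (445,152), well to its right.

```bash
python3 - <<'E'
from h import *
np.set_printoptions(precision=4,suppress=True)
c=capture("wrist");P={}
for n in("wr1","wr2"):
    T=np.load(n+".npy");im=cv2.imread(f"pics/{n}.png");h=cv2.cvtColor(im,cv2.COLOR_BGR2HSV)
    m=cv2.inRange(h,(100,110,40),(125,255,255)); m=cv2.morphologyEx(m,cv2.MORPH_CLOSE,np.ones((5,5)));m[230:]=0
    k,L,st,ce=cv2.connectedComponentsWithStats(m); i=1+np.argmax(st[1:,4]); print(n,st[i],ce[i])
    ys,xs=np.where(L==i)
    w=np.array([atz(ray(c,(y,x),T),.014)[:2] for y,x in zip(ys,xs)])*1000
    (cx,cy),sz,a=cv2.minAreaRect(w.astype(np.float32)); print(n,cx,cy,sz,a); print(cv2.boxPoints(((cx,cy),sz,a)))
    P[n]=(ce[i][::-1],T)
print("tongue ctr",tri([ray(c,*P[n]) for n in P]))
print("net",tri([ray(c,(45.4,319.9),P["wr1"][1]),ray(c,(108.5,311.5),P["wr2"][1])]))
# rack front corners/screws wr2
E
```

```text
wr1 [ 305   11   32   59 1246] [320.2881  39.7352]
wr1 604.2827758789062 180.70794677734375 (65.07877349853516, 29.117841720581055) 77.18489074707031
[[582.8691 152.2083]
 [611.2617 145.7498]
 [625.6965 209.2076]
 [597.3039 215.6661]]
wr2 [ 298   79   32   54 1128] [313.453  105.5585]
wr2 600.9857177734375 184.0526885986328 (63.948551177978516, 28.640365600585938) 77.15835571289062
[[579.9172 156.0609]
 [607.8412 149.6954]
 [622.0543 212.0444]
 [594.1302 218.41  ]]
tongue ctr (array([ 0.6025,  0.185 , -0.002 ]), [np.float64(1.7), np.float64(1.7)])
net (array([ 0.6008,  0.181 , -0.0165]), [np.float64(3.0), np.float64(3.0)])
```

```bash
python3 -m jog '[{"tx":3.5,"ty":-0.5,"tz":3,"roll":0.112,"jaw":1},{"tx":3.3,"ty":0,"tz":4,"roll":0.112,"jaw":1},{"tx":0,"ty":0,"tz":4,"roll":0,"jaw":1},{"tx":0,"ty":0,"tz":4,"roll":0,"jaw":1},{"tx":0,"ty":0,"tz":3,"roll":0,"jaw":1},{"tx":0,"ty":0,"tz":0,"roll":0,"jaw":1},{"tx":0,"ty":0,"tz":0,"roll":0,"jaw":1}]' && python3 f.py wg1
python3 - <<'E'
from h import *
s=read_state();R=np.array(s["tcp_rot"]);print(R.round(3));print("delta cm tool", (R.T@(np.array([.599,.176,.0225])-s["position"])*100).round(2), np.degrees(np.arctan2(R[1,0],R[0,0])))
E
```

```text
time_s: 6.8
position: [0.6066, 0.1739, 0.0897]
tcp_rot: [[0.223, 0.975, 0.0], [0.975, -0.223, -0.0], [0.0, 0.0, -1.0]]
force: [0.4, 0.1, 1.1]
opening: 1.003
grasp_force: 0.0
[0.6076 0.1741 0.091 ] 6.85
[[ 0.223  0.975  0.003]
 [ 0.975 -0.223  0.   ]
 [ 0.001  0.003 -1.   ]]
delta cm tool [-0.01 -0.9   6.84] 77.11184112924748
```

View pics/wg1.png

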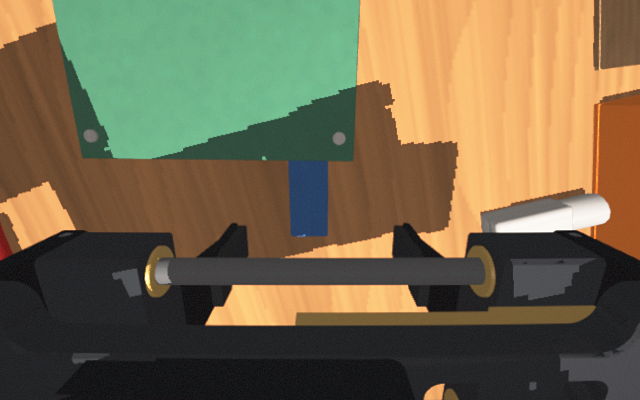

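The tongue is aligned with the image, from (289,160) to (327,236), and sits left of the jaw centre at column 320. That agrees with the computed 9 mm. The hammer head, at columns above 480, is clear of the fingers.

```bash
python3 -m jog '[{"tx":0,"ty":-0.9,"tz":2,"roll":0,"jaw":0.8},{"tx":0,"ty":0,"tz":2.5,"roll":0,"jaw":0.8},{"tx":0,"ty":0,"tz":2.3,"roll":0,"jaw":0.8},{"tx":0,"ty":0,"tz":0,"roll":0,"jaw":0.8},{"tx":0,"ty":0,"tz":0,"roll":0,"jaw":0},{"tx":0,"ty":0,"tz":0,"roll":0,"jaw":0},{"tx":0,"ty":0,"tz":0,"roll":0,"jaw":0},{"tx":0,"ty":0,"tz":0,"roll":0,"jaw":0}]'
```

```text
time_s: 7.65
position: [0.598, 0.1766, 0.0227]
tcp_rot: [[0.222, 0.975, 0.002], [0.975, -0.222, 0.0], [0.001, 0.002, -1.0]]
force: [0.2, -0.1, 0.2]
opening: 0.523
grasp_force: 0.0
```

```bash
python3 -m jog '[{"tx":0,"ty":0,"tz":0,"roll":0,"jaw":0},{"tx":0,"ty":0,"tz":0,"roll":0,"jaw":0},{"tx":0,"ty":0,"tz":0,"roll":0,"jaw":0},{"tx":0,"ty":0,"tz":0,"roll":0,"jaw":0}]' && python3 -m jog '[{"tx":-1,"ty":0,"tz":0,"roll":0,"jaw":0},{"tx":-2,"ty":0,"tz":0,"roll":0,"jaw":0},{"tx":-2,"ty":0,"tz":0,"roll":0,"jaw":0},{"tx":-2,"ty":0,"tz":0,"roll":0,"jaw":0},{"tx":-2,"ty":0,"tz":0,"roll":0,"jaw":0},{"tx":-2,"ty":0,"tz":0,"roll":0,"jaw":0},{"tx":-2,"ty":0,"tz":0,"roll":0,"jaw":0},{"tx":-2,"ty":0,"tz":0,"roll":0,"jaw":0}]' && python3 f.py wp1 tongue shoulder
```

```text
time_s: 8.05
position: [0.5975, 0.1765, 0.0217]
tcp_rot: [[0.222, 0.975, 0.001], [0.975, -0.222, 0.0], [0.0, 0.001, -1.0]]
force: [-0.2, -0.6, 3.4]
opening: 0.34
grasp_force: 30.0
time_s: 8.85
position: [0.5639, 0.0301, 0.0217]
tcp_rot: [[0.223, 0.975, 0.001], [0.975, -0.223, 0.001], [0.001, 0.001, -1.0]]
force: [1.9, 5.3, 2.5]
opening: 0.343
grasp_force: 30.0
[0.5633 0.0273 0.0217] 8.9
tongue [228.6 319.5] 0.92 [0.566 0.039 0.015]
shoulder [171.6 318.9] 0.79 [0.573 0.07  0.015]
```

View pics/wp1.png

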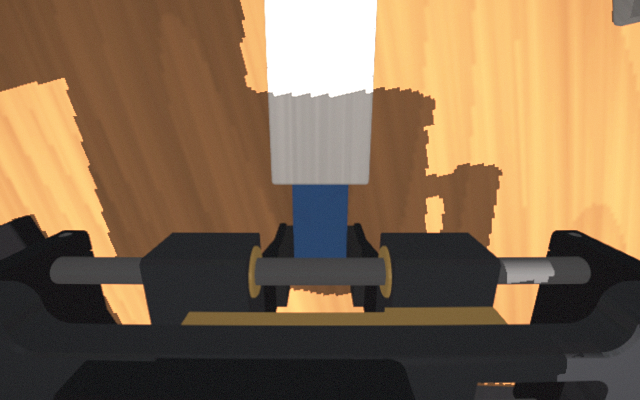

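The blank came out with the gripper: the tongue is between the jaws at (320,230) and the block is straight behind it. I'll release, measure the shoulder from above, and regrip on the block.

```bash
python3 -m jog '[{"tx":0,"ty":0,"tz":0,"roll":0,"jaw":0.95},{"tx":0,"ty":0,"tz":0,"roll":0,"jaw":0.95},{"tx":0,"ty":0,"tz":0,"roll":0,"jaw":0.95},{"tx":0,"ty":0,"tz":0,"roll":0,"jaw":0.95},{"tx":0,"ty":0,"tz":-4,"roll":0,"jaw":0.95},{"tx":0,"ty":0,"tz":-4,"roll":0,"jaw":0.95},{"tx":-3,"ty":0,"tz":-4,"roll":0,"jaw":0.95},{"tx":0,"ty":0,"tz":0,"roll":0,"jaw":0.95}]' && python3 -m jog '[{"tx":0,"ty":0,"tz":0,"roll":0,"jaw":0.95}]' && python3 f.py wq1 tongue shoulder blank
cat > t.py <<'E'
import sys
from h import *
np.set_printoptions(precision=4,suppress=True)
n=sys.argv[1];c=capture("wrist");T=np.load(n+".npy");h=cv2.cvtColor(cv2.imread(f"pics/{n}.png"),cv2.COLOR_BGR2HSV)
m=cv2.inRange(h,(100,110,40),(125,255,255));m[235:]=0
k,L,st,ce=cv2.connectedComponentsWithStats(m);i=1+np.argmax(st[1:,4]);print(st[i])
ys,xs=np.where(L==i);w=np.array([atz(ray(c,(y,x),T),.014)[:2] for y,x in zip(ys,xs)])*1000
r=cv2.minAreaRect(w.astype(np.float32));print(r);b=cv2.boxPoints(r);print(b)
s=read_state();R=np.array(s["tcp_rot"]);print("tool-frame mm",((np.c_[b,np.full(4,14)]/1000-s["position"])@R*1000))
E
python3 t.py wq1
```

```text
time_s: 9.8
position: [0.5605, -0.0011, 0.1463]
tcp_rot: [[0.223, 0.975, 0.011], [0.975, -0.223, -0.003], [-0.001, 0.011, -1.0]]
force: [1.9, -0.4, 0.0]
opening: 0.929
grasp_force: 0.0
time_s: 9.9
position: [0.5575, 0.0009, 0.1422]
tcp_rot: [[0.223, 0.975, 0.002], [0.975, -0.223, -0.0], [0.0, 0.002, -1.0]]
force: [0.2, -0.1, -0.2]
opening: 0.942
grasp_force: 0.0
[0.5566 0.0015 0.141 ] 9.95
tongue [176.3 136.8] 0.96 [0.391 0.054 0.015]
tongue [153.8 318.6] 0.83 [0.564 0.036 0.015]
shoulder [113.4 316.6] 0.9 [0.57  0.072 0.015]
blank [249.2 182.4] 0.97 [ 0.407 -0.027  0.015]
blank [ 52.7 318. ] 0.58 [0.582 0.12  0.015]
[ 303  117   33   69 2119]
((564.3170166015625, 37.57057571411133), (62.54328155517578, 28.871532440185547), 77.13357543945312)
[[543.2802  10.2986]
 [571.4268   3.8696]
 [585.3539  64.8425]
 [557.2073  71.2716]]
tool-frame mm [[  5.379  -14.0254 125.7896]
 [  5.3405  14.8459 125.6891]
 [ 67.8838  14.9294 125.6914]
 [ 67.9223 -13.9419 125.7918]]
```

View pics/wq1.png

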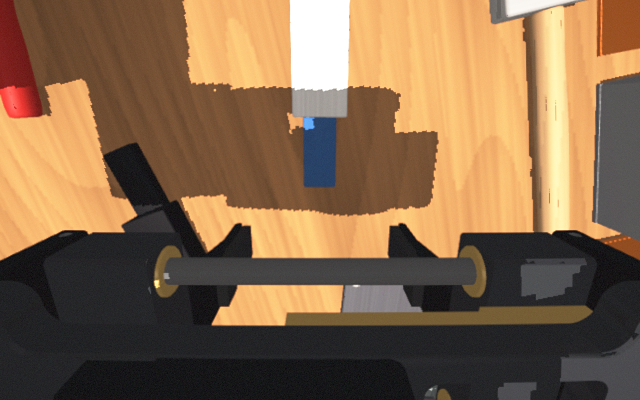

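The tongue is at (320,152) and aligned with the jaws. The block centre is 12.5 cm along tool +x, with the hammer handle and look-alikes well clear.

```bash
python3 -m jog '[{"tx":4,"ty":0,"tz":2,"roll":0,"jaw":0.95},{"tx":4.5,"ty":0,"tz":2,"roll":0,"jaw":0.95},{"tx":4,"ty":0,"tz":2,"roll":0,"jaw":0.95},{"tx":0,"ty":0,"tz":1,"roll":0,"jaw":0.95},{"tx":0,"ty":0,"tz":2,"roll":0,"jaw":0.95},{"tx":0,"ty":0,"tz":2.3,"roll":0,"jaw":0.95},{"tx":0,"ty":0,"tz":0,"roll":0,"jaw":0.95},{"tx":0,"ty":0,"tz":0,"roll":0,"jaw":0.95}]' && python3 -m jog '[{"tx":0,"ty":0,"tz":0,"roll":0,"jaw":0.3},{"tx":0,"ty":0,"tz":0,"roll":0,"jaw":0.3},{"tx":0,"ty":0,"tz":0,"roll":0,"jaw":0.3},{"tx":0,"ty":0,"tz":0,"roll":0,"jaw":0.3},{"tx":0,"ty":0,"tz":0,"roll":0,"jaw":0.3},{"tx":0,"ty":0,"tz":0,"roll":0,"jaw":0.3}]'
```

```text
time_s: 10.95
position: [0.5842, 0.1226, 0.0276]
tcp_rot: [[0.222, 0.975, -0.002], [0.975, -0.222, -0.0], [-0.001, -0.002, -1.0]]
force: [0.1, 0.0, 0.7]
opening: 0.946
grasp_force: 0.0
time_s: 11.55
position: [0.5852, 0.1229, 0.0287]
tcp_rot: [[0.222, 0.975, 0.001], [0.975, -0.222, -0.0], [0.0, 0.001, -1.0]]
force: [0.4, -0.9, 1.5]
opening: 0.528
grasp_force: 30.0
```

```bash
python3 -m jog '[{"tx":0,"ty":0,"tz":-2.5,"roll":0,"jaw":0.3},{"tx":0,"ty":0,"tz":-2.5,"roll":0,"jaw":0.3},{"tx":-4.1,"ty":1.87,"tz":0,"roll":0,"jaw":0.3},{"tx":-4.1,"ty":1.87,"tz":0,"roll":0,"jaw":0.3},{"tx":-4.1,"ty":1.87,"tz":0,"roll":0,"jaw":0.3},{"tx":-4.1,"ty":1.87,"tz":0,"roll":0,"jaw":0.3},{"tx":-4.1,"ty":1.87,"tz":0,"roll":0.062,"jaw":0.3},{"tx":0,"ty":0,"tz":0,"roll":0,"jaw":0.3}]' && python3 -m jog '[{"tx":0,"ty":0,"tz":0,"roll":0,"jaw":0.3}]' 
python3 - <<'E'
from h import *
np.set_printoptions(precision=4,suppress=True)
s=read_state();R=np.array(s["tcp_rot"]);p=np.array(s["position"])
a=np.radians(-106.42);F=np.array([[np.cos(a),-np.sin(a),0],[np.sin(a),np.cos(a),0],[0,0,1]]);o=np.array([.5997,-.2031,0])
print("TCP in fixture mm",(p-o)@F*1000,"yaw err",np.degrees(np.arctan2(R[1,0],R[0,0]))-73.58)
C=[capture("scene"),capture("side")]
for n,c in zip(("scene","side"),C):
    for t in("tongue","home","hinge","shoulder"):
        for r in landmark_of(n,t)[:2]:print(n,t,np.round(r["point"],1),round(r["p"],2))
    # expected
    sh=p+R@np.array([-.0542,.0,.028]);ho=o+F@np.array([.02,0,.015]);print("exp shoulder",proj(c,sh),"home",proj(c,ho),"tip",proj(c,sh+R@np.array([-.065,0,-.014])))
a,b=C[0]["img"][150:330,130:430],C[1]["img"][150:330,300:600]
save("pre",np.hstack([cv2.resize(x,(400,240)) for x in (a,b)]))
E
```

```text
time_s: 12.35
position: [0.6327, -0.1048, 0.0779]
tcp_rot: [[0.289, 0.957, 0.004], [0.957, -0.289, -0.004], [-0.002, 0.005, -1.0]]
force: [0.2, 0.5, -4.6]
opening: 0.525
grasp_force: 30.0
time_s: 12.45
position: [0.6296, -0.0989, 0.0772]
tcp_rot: [[0.285, 0.959, -0.002], [0.959, -0.285, 0.001], [0.001, -0.003, -1.0]]
force: [0.2, 0.1, -4.2]
opening: 0.525
grasp_force: 30.0
TCP in fixture mm [-108.4181   -0.7722   77.1846] yaw err -0.13359855729959236
scene tongue [172.5 291.4] 0.92
scene tongue [241.1 227.9] 0.87
scene home [251.5 216.3] 0.67
scene hinge [246.2 214.8] 0.77
scene shoulder [137.6 403.2] 0.75
scene shoulder [243.1 243.9] 0.7
exp shoulder [243.1267 242.5342] home [251.9045 218.0919] tip [241.9516 217.26  ]
side tongue [245.2 292.2] 0.77
side tongue [277.4 429.5] 0.69
side home [275.5 427.7] 0.79
side hinge [268.7 434.4] 0.55
side shoulder [167.9 212.2] 0.83
side shoulder [255.6 298.3] 0.65
exp shoulder [244.3585 416.9825] home [277.2859 429.8834] tip [260.9954 430.9344]
```

View pics/pre.png

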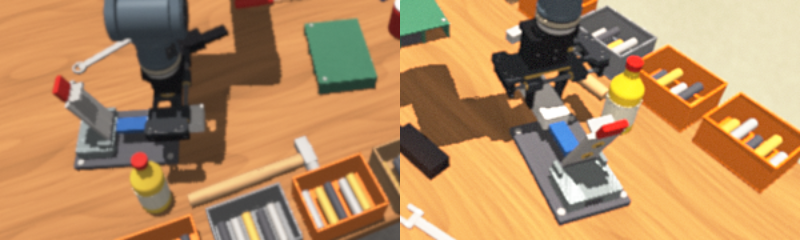

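The blank hangs in line in front of the mouth. In the left (scene) crop the blue tongue is at (130,123) and the leaf leans back, out of the way. The bottle at (150,190) is clear of the gripper. Next I lower and insert slowly.

```bash
python3 -m jog '[{"tx":0.4,"ty":0,"tz":1.5,"roll":0,"jaw":0.3},{"tx":0,"ty":0,"tz":1.3,"roll":0,"jaw":0.3},{"tx":0,"ty":0,"tz":0.3,"roll":0,"jaw":0.3},{"tx":0,"ty":0,"tz":0,"roll":0,"jaw":0.3},{"tx":0,"ty":0,"tz":0,"roll":0,"jaw":0.3}]' && python3 -m jog '[{"tx":-1,"ty":0.03,"tz":0,"roll":0,"jaw":0.3},{"tx":-1,"ty":0,"tz":0,"roll":0,"jaw":0.3},{"tx":-1,"ty":0,"tz":0,"roll":0,"jaw":0.3},{"tx":0,"ty":0,"tz":0,"roll":0,"jaw":0.3}]'
```

```text
time_s: 13.45
position: [0.6317, -0.094, 0.047]
tcp_rot: [[0.282, 0.959, -0.0], [0.959, -0.282, 0.0], [-0.0, -0.0, -1.0]]
force: [0.5, -0.2, -5.2]
opening: 0.529
grasp_force: 30.0
time_s: 13.85
position: [0.6233, -0.125, 0.0477]
tcp_rot: [[0.284, 0.959, 0.001], [0.959, -0.284, -0.001], [-0.001, 0.001, -1.0]]
force: [0.5, 0.8, -4.2]
opening: 0.523
grasp_force: 30.0
```

```bash
python3 -m jog '[{"tx":-0.7,"ty":0,"tz":0.15,"roll":0,"jaw":0.3},{"tx":-0.7,"ty":0,"tz":0.1,"roll":0,"jaw":0.3},{"tx":-0.7,"ty":0,"tz":0,"roll":0,"jaw":0.3},{"tx":-0.7,"ty":0,"tz":0,"roll":0,"jaw":0.3},{"tx":0,"ty":0,"tz":0,"roll":0,"jaw":0.3}]' && python3 -c "
from h import *
s=read_state();p=np.array(s['position']);a=np.radians(-106.42);print(((p-[.5997,-.2031,0])[:2]@np.array([[np.cos(a),-np.sin(a)],[np.sin(a),np.cos(a)]])*1000).round(1),s['moment'].round(2) if hasattr(s['moment'],'round') else s['moment'])"
```

```text
time_s: 14.35
position: [0.6155, -0.1508, 0.0449]
tcp_rot: [[0.283, 0.959, 0.0], [0.959, -0.283, -0.0], [-0.0, 0.0, -1.0]]
force: [0.0, -0.3, -3.8]
opening: 0.529
grasp_force: 30.0
[-54.6   0.4] [0.06 0.01 0.02]
```

```bash
python3 -m jog '[{"tx":-0.6,"ty":0,"tz":0.05,"roll":0,"jaw":0.3},{"tx":-0.6,"ty":0,"tz":0.05,"roll":0,"jaw":0.3},{"tx":-0.4,"ty":0,"tz":0,"roll":0,"jaw":0.3},{"tx":0,"ty":0,"tz":0,"roll":0,"jaw":0.3}]' && python3 -m jog '[{"tx":-0.25,"ty":0,"tz":0,"roll":0,"jaw":0.3},{"tx":0,"ty":0,"tz":0,"roll":0,"jaw":0.3}]' && python3 -m jog '[{"tx":-0.25,"ty":0,"tz":0,"roll":0,"jaw":0.3},{"tx":0,"ty":0,"tz":0,"roll":0,"jaw":0.3}]'
```

```text
time_s: 14.75
position: [0.611, -0.1657, 0.0439]
tcp_rot: [[0.283, 0.959, 0.0], [0.959, -0.283, -0.0], [-0.0, 0.0, -1.0]]
force: [-0.4, -0.4, -5.1]
opening: 0.523
grasp_force: 30.0
time_s: 14.95
position: [0.6104, -0.1675, 0.0439]
tcp_rot: [[0.282, 0.959, 0.0], [0.959, -0.282, -0.0], [-0.0, 0.0, -1.0]]
force: [0.1, 0.2, -4.2]
opening: 0.53
grasp_force: 30.0
time_s: 15.15
position: [0.6103, -0.1681, 0.0439]
tcp_rot: [[0.284, 0.959, 0.001], [0.959, -0.284, 0.003], [0.003, 0.0, -1.0]]
force: [2.3, 4.1, -4.3]
opening: 0.523
grasp_force: 30.0
```

```bash
python3 -m jog '[{"tx":-0.25,"ty":0,"tz":0,"roll":0,"jaw":0.3},{"tx":0,"ty":0,"tz":0,"roll":0,"jaw":0.3}]'; python3 -m jog '[{"tx":-0.25,"ty":0,"tz":0.05,"roll":0,"jaw":0.3},{"tx":0,"ty":0,"tz":0,"roll":0,"jaw":0.3}]';  python3 -m jog '[{"tx":0,"ty":0,"tz":0.05,"roll":0,"jaw":0.3},{"tx":0,"ty":0,"tz":0,"roll":0,"jaw":0.3}]'
```

```text
time_s: 15.35
position: [0.6103, -0.1682, 0.0439]
tcp_rot: [[0.284, 0.959, 0.002], [0.959, -0.284, 0.006], [0.006, 0.001, -1.0]]
force: [4.3, 10.4, -4.8]
opening: 0.526
grasp_force: 30.0
time_s: 15.55
position: [0.6103, -0.1684, 0.0439]
tcp_rot: [[0.285, 0.958, 0.004], [0.958, -0.285, 0.009], [0.009, 0.001, -1.0]]
force: [6.3, 16.7, -2.1]
opening: 0.525
grasp_force: 30.0
time_s: 15.75
position: [0.6103, -0.1685, 0.0438]
tcp_rot: [[0.285, 0.959, 0.003], [0.959, -0.285, 0.008], [0.009, 0.001, -1.0]]
force: [6.7, 17.4, 0.4]
opening: 0.526
grasp_force: 30.0
```

```bash
python3 -m jog '[{"tx":0.4,"ty":0,"tz":0,"roll":0,"jaw":0.3},{"tx":0,"ty":0,"tz":0,"roll":0,"jaw":0.8},{"tx":0,"ty":0,"tz":0,"roll":0,"jaw":0.8},{"tx":0,"ty":0,"tz":0,"roll":0,"jaw":0.8},{"tx":0,"ty":0,"tz":-2,"roll":0,"jaw":0.8},{"tx":0,"ty":0,"tz":-4,"roll":0,"jaw":0.8},{"tx":0,"ty":0,"tz":-4,"roll":0,"jaw":0.8},{"tx":0,"ty":0,"tz":-5,"roll":0,"jaw":0.8}]' && python3 -m jog '[{"tx":-5,"ty":0,"tz":-4,"roll":0,"jaw":0.8},{"tx":-4,"ty":0,"tz":-4,"roll":0,"jaw":0.8},{"tx":0,"ty":0,"tz":0,"roll":0,"jaw":0.8},{"tx":0,"ty":0,"tz":0,"roll":0,"jaw":0.8}]' && python3 f.py wh1 home shoulder tongue hinge leaf_tab blank
```

```text
time_s: 16.55
position: [0.6082, -0.1712, 0.1931]
tcp_rot: [[0.283, 0.959, -0.003], [0.959, -0.283, 0.001], [0.0, -0.003, -1.0]]
force: [1.0, -0.5, -0.1]
opening: 0.8
grasp_force: 0.0
time_s: 16.95
position: [0.5882, -0.2435, 0.2604]
tcp_rot: [[0.285, 0.959, 0.002], [0.959, -0.285, -0.001], [-0.0, 0.002, -1.0]]
force: [0.2, 0.1, -0.5]
opening: 0.798
grasp_force: 0.0
[ 0.5876 -0.242   0.2588] 17.0
home [151.1 318.1] 0.59 [ 0.592 -0.221  0.015]
shoulder [ 10.8 102.3] 0.84 [0.394 0.012 0.015]
shoulder [150.2 321.4] 0.56 [ 0.596 -0.221  0.015]
hinge [162.9 320.5] 0.97 [ 0.59  -0.237  0.015]
hinge [189.2 147. ] 0.49 [ 0.352 -0.204  0.015]
leaf_tab [264.  316.8] 0.57 [ 0.542 -0.379  0.015]
leaf_tab [104.  318.5] 0.48 [ 0.609 -0.164  0.015]
blank [102.3 319.3] 0.94 [ 0.611 -0.162  0.015]
blank [ 52.8 130.1] 0.74 [ 0.406 -0.04   0.015]
```

View pics/wh1.png

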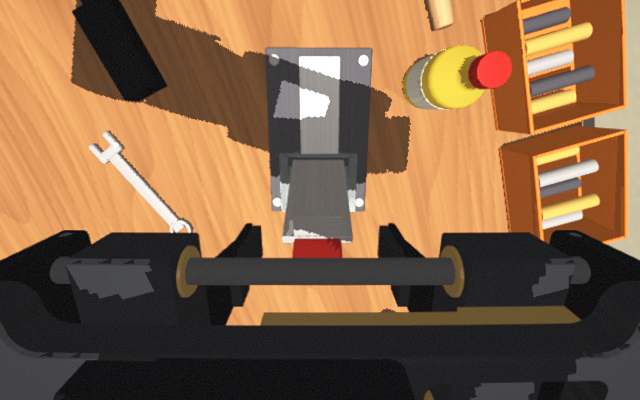

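The blank is home: no blue shows, and the block at (320,100) is centred on the plate axis and against the grey block. The leaf leans back, with its tab at (318,248). Next I go behind the leaf with the jaws shut.

```bash
cat > leaf.py <<'E'
from h import *
s=read_state();p=np.array(s['position']);R=np.array(s['tcp_rot']);a=np.radians(-106.42);q=(p-[.5997,-.2031,0])[:2]@np.array([[np.cos(a),-np.sin(a)],[np.sin(a),np.cos(a)]])*1000
print("fixture x,y, tip z mm",q.round(1),round((p[2]-tips_ahead)*1000 if not callable(tips_ahead) else (p[2]-.019)*1000,1),"op",round(s["opening"],2))
E
python3 -m jog '[{"tx":-5,"ty":0,"tz":0,"roll":0,"jaw":0},{"tx":-4.4,"ty":0,"tz":0,"roll":0,"jaw":0},{"tx":0,"ty":0,"tz":0,"roll":0,"jaw":0},{"tx":0,"ty":0,"tz":0,"roll":0,"jaw":0},{"tx":0,"ty":0,"tz":3,"roll":0,"jaw":0},{"tx":0,"ty":0,"tz":3,"roll":0,"jaw":0},{"tx":0,"ty":0,"tz":2.5,"roll":0,"jaw":0},{"tx":0,"ty":0,"tz":0,"roll":0,"jaw":0}]' && python3 -m jog '[{"tx":0,"ty":0.1,"tz":0,"roll":0,"jaw":0},{"tx":0,"ty":0,"tz":0,"roll":0,"jaw":0}]' && python3 leaf.py
python3 - <<'E'
from h import *
a,b=[capture(n)["img"] for n in("scene","side")]
save("lf",np.hstack([cv2.resize(x,(400,240)) for x in (a[150:330,130:430],b[150:330,300:600])]))
E
```

```text
time_s: 18.1
position: [0.5601, -0.3284, 0.1703]
tcp_rot: [[0.28, 0.96, -0.007], [0.96, -0.28, 0.007], [0.004, -0.009, -1.0]]
force: [-1.0, 0.9, -0.4]
opening: 0.157
grasp_force: 0.0
time_s: 18.3
position: [0.5643, -0.3326, 0.1762]
tcp_rot: [[0.281, 0.96, 0.003], [0.96, -0.281, -0.002], [-0.001, 0.003, -1.0]]
force: [0.5, -0.0, 0.1]
opening: 0.026
grasp_force: 0.0
fixture x,y, tip z mm [134.2   2.7] 157.2 op 0.03
```

View pics/lf.png

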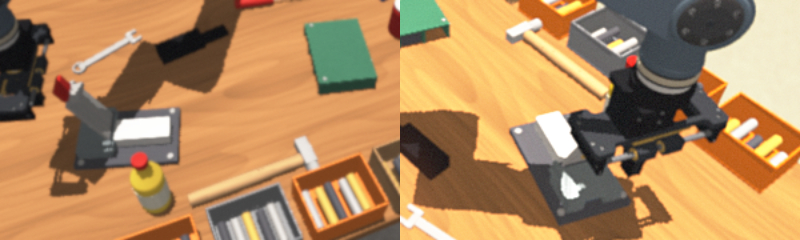

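The gripper is behind the leaf (left crop: tab at (62,88), gripper at (20,90)), and the blank is seated in the fixture. Starting to push the leaf gently.

```bash
python3 -m jog '[{"tx":1.5,"ty":0,"tz":0,"roll":0,"jaw":0},{"tx":1,"ty":-0.1,"tz":0,"roll":0,"jaw":0},{"tx":1,"ty":-0.1,"tz":0,"roll":0,"jaw":0},{"tx":1,"ty":0,"tz":0,"roll":0,"jaw":0},{"tx":1,"ty":0,"tz":0,"roll":0,"jaw":0},{"tx":0,"ty":0,"tz":0,"roll":0,"jaw":0}]' && python3 leaf.py && python3 -m jog '[{"tx":1,"ty":0,"tz":0,"roll":0,"jaw":0},{"tx":1,"ty":0,"tz":0,"roll":0,"jaw":0},{"tx":1,"ty":0,"tz":0,"roll":0,"jaw":0},{"tx":0.5,"ty":0,"tz":0,"roll":0,"jaw":0},{"tx":0,"ty":0,"tz":0,"roll":0,"jaw":0}]' && python3 leaf.py
python3 - <<'E'
from h import *
for n in("scene","side"):
    c=capture(n)
    for r in landmark_of(n,"leaf_tab")[:2]:print(n,np.round(r["point"],1),r["p"])
E
```

```text
time_s: 19.0
position: [0.577, -0.2774, 0.1746]
tcp_rot: [[0.281, 0.96, 0.0], [0.96, -0.281, 0.001], [0.001, -0.0, -1.0]]
force: [0.1, 0.4, 0.3]
opening: 0.007
grasp_force: 0.0
fixture x,y, tip z mm [77.7 -0.8] 155.6 op 0.01
time_s: 19.5
position: [0.5864, -0.2441, 0.1742]
tcp_rot: [[0.281, 0.96, -0.001], [0.96, -0.281, 0.001], [0.001, -0.001, -1.0]]
force: [0.5, -0.5, 0.0]
opening: 0.004
grasp_force: 0.0
fixture x,y, tip z mm [43.1 -1.1] 155.2 op 0.0
scene [209.4 196.3] 0.76
side [226.6 447.1] 0.58
```

```bash
python3 -m jog '[{"tx":0.3,"ty":0.05,"tz":-0.1,"roll":0,"jaw":0},{"tx":0.9,"ty":0.05,"tz":0.05,"roll":0,"jaw":0},{"tx":0.9,"ty":0,"tz":0.05,"roll":0,"jaw":0},{"tx":0.9,"ty":0,"tz":0.2,"roll":0,"jaw":0},{"tx":0.9,"ty":0,"tz":0.2,"roll":0,"jaw":0},{"tx":0.85,"ty":0,"tz":0.35,"roll":0,"jaw":0},{"tx":0.85,"ty":0,"tz":0.35,"roll":0,"jaw":0},{"tx":0,"ty":0,"tz":0,"roll":0,"jaw":0}]' && python3 leaf.py
python3 - <<'E'
from h import *
rs=[]
for n in("scene","side"):
    c=capture(n)
    for r in landmark_of(n,"leaf_tab")[:1]:print(n,np.round(r["point"],1),r["p"]);rs.append(ray(c,r["point"]))
x,e=tri(rs);a=np.radians(-106.42);d=x-[.5997,-.2031,0];print("tab fixture x,z",(d[0]*np.cos(a)+d[1]*np.sin(a))*1000,x[2]*1000,e)
E
```

```text
time_s: 20.5
position: [0.6035, -0.1902, 0.1629]
tcp_rot: [[0.281, 0.96, -0.0], [0.96, -0.281, 0.002], [0.002, -0.0, -1.0]]
force: [-0.6, 0.4, -0.2]
opening: 0.002
grasp_force: 0.0
fixture x,y, tip z mm [-13.4   0. ] 143.9 op 0.0
scene [215.3 227.4] 0.62
side [204.7 427.6] 0.97
tab fixture x,z -44.761277042730555 182.73846694744793 [np.float64(2.5), np.float64(2.5)]
```

```bash
python3 -m jog '[{"tx":0.77,"ty":0,"tz":0.51,"roll":0,"jaw":0},{"tx":0.77,"ty":0,"tz":0.51,"roll":0,"jaw":0},{"tx":0.66,"ty":0,"tz":0.63,"roll":0,"jaw":0},{"tx":0.66,"ty":0,"tz":0.63,"roll":0,"jaw":0},{"tx":0.55,"ty":0,"tz":0.73,"roll":0,"jaw":0},{"tx":0.55,"ty":0,"tz":0.73,"roll":0,"jaw":0},{"tx":0,"ty":0,"tz":0,"roll":0,"jaw":0}]' && python3 leaf.py
python3 -m jog '[{"tx":0.41,"ty":0,"tz":0.82,"roll":0,"jaw":0},{"tx":0.41,"ty":0,"tz":0.82,"roll":0,"jaw":0},{"tx":0.26,"ty":0,"tz":0.88,"roll":0,"jaw":0},{"tx":0.26,"ty":0,"tz":0.88,"roll":0,"jaw":0},{"tx":0.1,"ty":0,"tz":0.8,"roll":0,"jaw":0},{"tx":0.1,"ty":0,"tz":0.5,"roll":0,"jaw":0},{"tx":0,"ty":0,"tz":0,"roll":0,"jaw":0}]' && python3 leaf.py
```

```text
time_s: 21.4
position: [0.613, -0.1525, 0.1242]
tcp_rot: [[0.281, 0.96, -0.004], [0.96, -0.281, 0.002], [0.001, -0.005, -1.0]]
force: [-0.1, -0.3, -0.6]
opening: 0.006
grasp_force: 0.0
fixture x,y, tip z mm [-52.3  -1.5] 105.2 op 0.01
time_s: 22.1
position: [0.6181, -0.1392, 0.0779]
tcp_rot: [[0.282, 0.959, -0.002], [0.959, -0.282, 0.001], [0.0, -0.002, -1.0]]
force: [-0.2, -0.1, -0.7]
opening: 0.005
grasp_force: 0.0
fixture x,y, tip z mm [-66.5  -0.4] 58.9 op 0.01
```

```bash
python3 -m jog '[{"tx":0,"ty":0,"tz":0.3,"roll":0,"jaw":0},{"tx":0,"ty":0,"tz":0.2,"roll":0,"jaw":0},{"tx":0,"ty":0,"tz":0,"roll":0,"jaw":0}]'; python3 -m jog '[{"tx":0,"ty":0,"tz":0.2,"roll":0,"jaw":0},{"tx":0,"ty":0,"tz":0,"roll":0,"jaw":0}]'; python3 -m jog '[{"tx":0,"ty":0,"tz":0.15,"roll":0,"jaw":0},{"tx":0,"ty":0,"tz":0,"roll":0,"jaw":0}]'; python3 leaf.py
```

```text
time_s: 22.4
position: [0.6188, -0.1395, 0.0741]
tcp_rot: [[0.282, 0.959, 0.0], [0.959, -0.282, -0.0], [-0.0, 0.0, -1.0]]
force: [0.4, 0.7, -0.6]
opening: 0.006
grasp_force: 0.0
time_s: 22.6
position: [0.6189, -0.1396, 0.0739]
tcp_rot: [[0.282, 0.959, 0.001], [0.959, -0.282, -0.001], [-0.0, 0.001, -1.0]]
force: [-2.9, 0.6, 8.5]
opening: 0.005
grasp_force: 4.3
time_s: 22.8
position: [0.6189, -0.1396, 0.0738]
tcp_rot: [[0.282, 0.959, 0.001], [0.959, -0.282, -0.001], [-0.0, 0.001, -1.0]]
force: [-4.4, 2.2, 16.1]
opening: 0.008
grasp_force: 8.0
fixture x,y, tip z mm [-66.3   0.5] 54.8 op 0.01
```

```bash
python3 -m jog '[{"tx":0,"ty":0,"tz":-2,"roll":0,"jaw":0},{"tx":0,"ty":0,"tz":-4,"roll":0,"jaw":0},{"tx":0,"ty":0,"tz":-5,"roll":0,"jaw":0},{"tx":-3,"ty":0,"tz":-4,"roll":0,"jaw":0},{"tx":-5,"ty":0,"tz":-4,"roll":0,"jaw":0},{"tx":-5,"ty":0,"tz":0,"roll":0,"jaw":0},{"tx":0,"ty":0,"tz":0,"roll":0,"jaw":0},{"tx":0,"ty":0,"tz":0,"roll":0,"jaw":0}]'
python3 - <<'E'
from h import *
rs=[];im=[]
for n in("scene","side","wrist"):
    c=capture(n);im.append(c["img"])
    T=wristT(c) if n=="wrist" else None
    for r in landmark_of(n,"leaf_tab")[:1]:print(n,np.round(r["point"],1),r["p"]);rs.append(ray(c,r["point"],T))
x,e=tri(rs);a=np.radians(-106.42);d=x-[.5997,-.2031,0];print("tab fixture x,z",(d[0]*np.cos(a)+d[1]*np.sin(a))*1000,x[2]*1000,e)
save("end",np.hstack([cv2.resize(im[1][150:330,300:600],(400,240)),im[2][:240,160:560]]))
E
```

```text
time_s: 23.6
position: [0.5843, -0.2548, 0.2518]
tcp_rot: [[0.285, 0.959, -0.0], [0.959, -0.285, 0.0], [0.0, -0.0, -1.0]]
force: [-0.6, 0.7, -0.4]
opening: 0.007
grasp_force: 0.0
scene [237.4 264.2] 0.77
side [222.5 404.1] 0.88
wrist [ 14.  321.8] 0.67
tab fixture x,z -115.99021817035764 64.34990470698509 [np.float64(1.7), np.float64(3.9), np.float64(4.5)]
```

View pics/end.png

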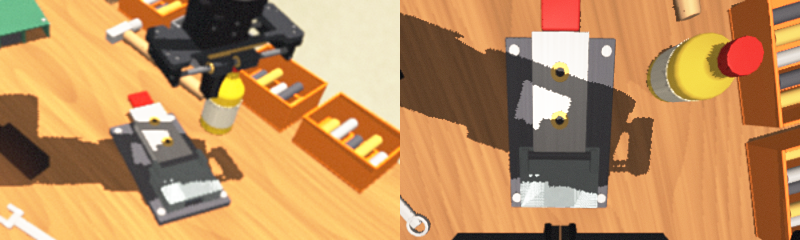

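The leaf lies flat over the blank, with the red tab past its end at (560,15) in the right crop. The bottle is still standing, and the hard stop came at the expected 54.8 mm. Handing in.

```bash
python3 -c "
from rig import hand_in
print(hand_in())"
```

```text
the job is handed in; nothing more can be done
None
```

I drew the blue-tongued blank from the rack and pushed it fully home in the fixture. I then eased the leaf down to its stop and handed the job in at about 24 s; the hand-in gave no verdict back.

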